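# Reset the tattoo power console under its push-latch cover

## Robot

A 7-joint arm with a two-finger parallel gripper is mounted at the origin on the work surface. World frame = base frame: x ahead of the robot, y to its left, z up, the work surface at z = 0. Lengths are in m, angles in rad, forces in N, time in s.
With the tool pointing down it reaches from about 0.425 to 0.875 m from the base axis. Payload 4.7 kg.
Tool frame: the origin (TCP) lies on the centre line of the jaws, within the pads' length; the fingertips stand ahead of it and the grasp point (between the pads) lies 2 mm behind it (nose_length is the z of the fingertips in the tool frame, in m); z points along the fingers, y is the line along which they close (so a half turn about z gives the same grasp; the last joint's range is limited). The gripper opens to 87 mm and grips with 3 to 60 N. Pads are 19 mm wide; open, the fingers measure 117 mm over their backs; the gripper's body (75 mm by 190 mm) begins 51 mm behind the grasp point.
Start: joints at [-1.266, 0.321, -0.07, 1.45, 0.023, 1.371, -0.057], TCP at [0.186, 0.623, 0.24] pointing down, gripper open.
Joint ranges: [-2.86, 2.86], [-0.3, 2.09], [-1.38, 1.24], [0.06, 2.45], [-1.56, 4.7], [0.09, 2.05], [-2.69, 2.69]. Speed limits (rad/s): [2.57, 2.57, 3.14, 3.14, 3.14, 3.14, 3.14].

## Interface

Orientations are given as a rotation vector (axis times angle).
In Python, from bench import * gives the robot as it stands.
- The arm moves only by the tool send_rows, never from a script. Its arguments are lists of equal length, an entry for each row: "xyz": the shift along the tool's x, y, z in mm, a list of three; "dr": the turn, a rotation vector about the tool's x, y, z in rad, a list of three. A call has exactly 10 rows; each row is the pose to reach, as a shift and turn from the pose commanded when the call began, along the tool's axes at that moment; what a row does not reach only later rows make up. A row lasts 1/12 s, in which the tool goes at most 41.7 mm and 7.16 degrees, less where a joint would pass 70% of its speed; a pose out of reach is approached as far as the arm can. A call with a gripper value outside its range is refused whole. "jaw" is the finger opening in mm, from 0 to 87, set as the call begins (left out, the last holds). The fingers move at their own pace and stop on an object; "grip_force" is the grip in N (left out, the last holds). Time passes only in rows, so rows that repeat a pose let the fingers close, or fill a call up. It gives the time, the measured TCP pose, the force, the opening and the grip force at its end, in the units of the state.
- get_state(): the state, without advancing time (a new reading comes with each control period).
- get_image(name): name is "scene" or "top" or "wrist"; returns the picture (400x640x3 uint8, red, green, blue); there is no depth.
- calibration(name): a dict with "vfov" (degrees; the focal length in pixels is half the picture's height over the tangent of half this angle, whatever the lens; pixels are square), "cx", "cy" (the principal point, pixels), "rvec" (rotation vector, rad) and "tvec" (3), from world to camera coordinates, as OpenCV has them; the wrist camera has in their place "hand_eye" (4x4, takes a point from camera to tool coordinates, whose origin is the TCP and whose axes are the flange's). Camera axes: x right, y down, z forward; pixel columns grow to the right and rows downward; lengths in m; the calibration is good to about 2 mm. A picture is of the moment at which its call begins: read the wrist's pose just before it. calibration takes no time and is no camera call.
- close_job(): hands the job in; it is judged then, once.
The state is a dict: "time": time; "joint_positions": joint angles; "qd": joint speeds; "joint_torque": joint torques, N m; "position": TCP position; "tool_rot": TCP orientation; "ft_force": force on the tool from outside, world axes, zero at the start; "torque": the same for the moment, N m; "grip_width": opening from 0.0 (shut) to 1.0 (fully open); "grip_force": force on a finger pad.
Only numpy, scipy, OpenCV 4.12 (cv2) and the standard library are available. Lean on these libraries where they do the work, as an engineer would, in place of code of your own. Each camera call takes 0.05 s, during which the arm holds its last target. There are 200 camera calls.

## Task

The tattoo machines' power console has tripped: press its metal push-latch cover and let go so that it pops fully open, press the round reset button inside fully down and let it come back up, then push the cover down and press it home so that it latches shut and stays shut by itself. Use only the fingertips: grasp or lift nothing, and leave the bottles, cup, tray and everything else where they are.

Things in the scene. Friction and masses are not known exactly. Their poses are not given: they have to be found in the camera images.
- console: fixed dark steel power console, a low box 150 (its x) by 200 (its y) by 65 mm high; origin at the centre of its underside, z up. Its flat top has a well 100 (x) by 89 (y) mm, y from -22 to +67 mm, closed by the cover. At y below -22 mm a fixed dial (radius 16, 14 mm high, at x=-30, y=-66) and the loose ink cup stand on the top
- cover (a joint): aluminium cover 96 (console x) by 83 (y) by 5 mm, flush with the console's top, hinged at its +y edge. rad: 0 shut, 1.1 fully open (stop), -0.085 pressed in (stop). Push-push latch: pressed in beyond -0.065 and let go, a latched cover rises by spring to 1.1 in about 1 s; an open one, pushed down and in beyond -0.065, stays shut at about 0. About 3 N near the free edge, more near the hinge
- cover_press (a point): the place to press: on the cover's outer face, on its centre line, 70 mm from the hinge axis (15 mm short of the free edge). Moves with the cover; its z axis is the outward normal of the cover, its y axis points from the free edge to the hinge
- cover_hinge (a point): middle of the cover's hinge axis (along console x), at the console's top, 65 mm above the table, console y=+65 mm; fixed, axes as the console's. Fully open, the cover's free edge is 76 mm above this and 39 mm from it towards console -y, so it leans over the hinge half of the well; push it shut from above the hinge side, on its outer face, down and towards console -y
- button_top (a point): middle of the top face of the reset button, a grey disc of radius 13 mm that stands on the floor of the well, 64 mm from the hinge axis (console x=0, y=+1 mm), its top 13 mm below the console's top. Reached from above when the cover is open
- reset_button (a joint): travel of the reset button in m: 0 up, 0.005 fully down; its spring needs about 1.5 N to start and 4.5 N to hold fully down
- cartridge_box: bystander, fixed: black storage box 156 by 196 mm, 85 mm high, with a grey lid and a steel knob on top (to 107 mm); origin under its centre. Console and box may change places
- ink_a: bystander, loose: ink bottle, radius 16, 110 mm high, pointed cap; origin under its centre
- ink_b: bystander, loose: like ink_a
- ink_c: bystander, loose: larger ink bottle, radius 19, 130 mm high; origin under its centre
- ink_cup: bystander, loose: small white ink cup, radius 11, 14 mm high, standing on the console's top at x +34 to +55, y -82 to -70 mm; origin under its centre
- soap_jar: bystander, loose: glass jar, radius 30, 90 mm high; origin under its centre
- steel_tray: bystander, loose: flat steel tray 120 by 190 by 18 mm; origin under its centre
- tattoo_pen: bystander, loose: pen-shaped tattoo machine 118 mm long, radius 14, lying in the steel tray along the tray's length; origin under it, 9 mm from its middle
- tape_roll: bystander, loose: roll of tape, radius 36, 24 mm high, lying flat; origin under its centre

How it is judged:
On the way, in this order (a step that is already met when the one before it is completed fails the run):
1. the cover has popped fully open (value of joint cover above 1 rad), for 0.2 s.
2. the reset button is pressed fully down with the cover open (value of joint reset_button above 0.004 m and value of joint cover above 0.5 rad), for 0.05 s.
At the end, for the whole second after the job is handed in: the cover is shut and latched by itself within 0.03 rad of flush and at rest, and the button is back up (within 1.5 mm) (value of joint cover between -0.03 and 0.03 rad and velocity of joint cover between -0.05 and 0.05 rad/s and value of joint reset_button below 0.0015 m); the robot touches nothing.
It fails at once if an ink bottle is moved or lifted more than 15 mm, or tipped over (distance of any of ink_a, ink_b, ink_c from where it was at the start of the episode above 0.015 m or angle between any of ink_a, ink_b, ink_c's own z axis and vertical above 0.35 rad).
It fails at once if the ink cup on the console is moved or lifted more than 15 mm, or tipped over (distance of ink_cup from where it was at the start of the episode above 0.015 m or angle between ink_cup's own z axis and vertical above 0.35 rad).
It fails at once if the glass jar or the tape roll is moved or lifted more than 15 mm, or tipped over (distance of any of soap_jar, tape_roll from where it was at the start of the episode above 0.015 m or angle between any of soap_jar, tape_roll's own z axis and vertical above 0.35 rad).
It fails at once if the steel tray or the tattoo pen is moved or lifted more than 15 mm, or tipped over (distance of any of steel_tray, tattoo_pen from where it was at the start of the episode above 0.015 m or angle between steel_tray's own z axis and vertical above 0.35 rad).
It also fails if it takes over 51 s, if anything falls off the work surface, if the arm or the gripper's body presses on something with over 40 N, if the wrist force passes 120 N, or if a joint passes its speed limit or range.

## Working session

There is one attempt and no reset: what is moved stays moved. The work goes in short steps, Python scripts to look and compute and a tool call to move; the robot and the scene stay as the last step left them, time stands still between calls to the robot, and variables do not carry over. Pictures are saved under pics/ and viewed, at most 10 in all, crops included, and the job is handed in when it is done.

Besides the shell and the picture viewer there is one more tool, called after "Emit:" as name(argument=value, ...), one argument or row to a line, values as JSON. send_rows: Moves the arm, as the interface text tells. Its arguments: {"type":"object","properties":{"xyz":{"type":"array"},"dr":{"type":"array"},"jaw":{"type":"number"},"grip_force":{"type":"number"}},"required":["xyz","dr"]}

```bash
mkdir -p pics; ls
python3 - <<'E'
from bench import *
import cv2
for n in("scene","top"):
    cv2.imwrite(f"pics/{n}0.png",get_image(n)[:,:,::-1])
    print(n,calibration(n))
print(calibration("wrist"));print(get_state())
try: print(nose_length)
except Exception as e: print(e)
E
```

```text
pics
scene {'vfov': 50.74840548906654, 'cx': 315.45635378226643, 'cy': 204.17997085902704, 'rvec': array([ 0.71662949,  2.47123269, -1.26848321]), 'tvec': array([ 0.50241897, -0.1334892 ,  1.2274749 ])}
top {'vfov': 44.81480209308886, 'cx': 312.70021428111875, 'cy': 204.4550280891353, 'rvec': array([ 2.12676131, -2.14766425,  0.1946093 ]), 'tvec': array([0.00451509, 0.59073333, 1.23970981])}
{'vfov': 67.97057058193812, 'cx': 318.7284414242798, 'cy': 204.35751690426224, 'hand_eye': array([[ 9.74987564e-04, -9.60867855e-01, -2.77005442e-01,
         7.45443233e-02],
       [ 9.99999246e-01,  1.14358489e-03, -4.47092779e-04,
         3.85692238e-04],
       [ 7.46376318e-04, -2.77004797e-01,  9.60868245e-01,
        -1.43384596e-01],
       [ 0.00000000e+00,  0.00000000e+00,  0.00000000e+00,
         1.00000000e+00]])}
{'time': 0.1, 'joint_positions': array([-1.26586728,  0.32172447, -0.07010402,  1.45158825,  0.02260189,
        1.37079278, -0.05691708]), 'qd': array([ 0.0012711 , -0.00158542, -0.00041551, -0.00254416,  0.00017816,
        0.00048264, -0.00078322]), 'joint_torque': array([ 6.07242582e-04, -4.92568338e+01, -4.05448666e-01, -3.13402176e+01,
       -6.41492335e-02,  3.94761830e-02,  6.68647363e-05]), 'position': array([0.18628193, 0.62223347, 0.23856917]), 'tool_rot': array([-4.55154600e-01, -3.10828373e+00,  2.69887930e-03]), 'ft_force': array([ 0.26572323, -0.69577668,  0.43896942]), 'torque': array([0.03340022, 0.04371968, 0.02217478]), 'grip_force': 0.0, 'grip_width': 0.9984787735039239}
0.017
```

View pics/top0.png

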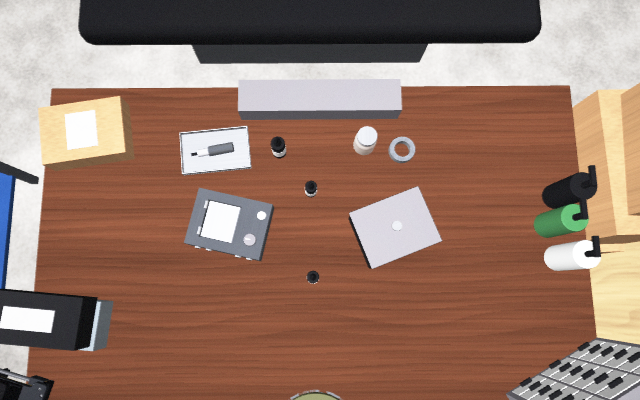

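View pics/scene0.png

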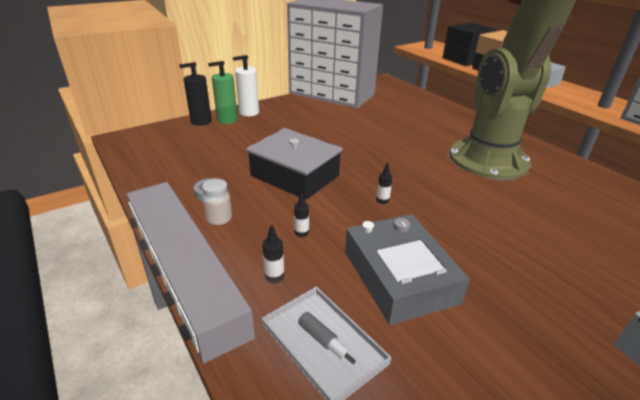

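The top view shows the console at about (230,225). The bright cover is at (220,222), with hinge lugs on its left at (205,205) and (196,237), the cup at (262,215) and the dial at (249,239). The scene view agrees, with the cover at (410,262). Next I'll fit the console pose from the cover in both cameras.

```bash
cat > h.py <<'E'
import numpy as np, cv2
from bench import *
from scipy.spatial.transform import Rotation as R
from scipy.optimize import least_squares
def proj(n,P):
    c=calibration(n); f=200/np.tan(np.radians(c["vfov"]/2))
    K=np.array([[f,0,c["cx"]],[0,f,c["cy"]],[0,0,1]])
    return cv2.projectPoints(np.float64(P),c["rvec"],c["tvec"],K,None)[0][:,0]
def con(p,Q):  # console pose (x,y,yaw) -> world
    c,s=np.cos(p[2]),np.sin(p[2]); Q=np.atleast_2d(Q)
    return np.c_[p[0]+c*Q[:,0]-s*Q[:,1], p[1]+s*Q[:,0]+c*Q[:,1], Q[:,2]]
def tool(W):  # world point -> tool coordinates (mm)
    s=get_state(); return R.from_rotvec(s["tool_rot"]).inv().apply(np.atleast_2d(W)-s["position"])*1000
E
python3 - <<'E'
from h import *
cov=np.array([[48,-20,65],[48,63,65],[-48,63,65],[-48,-20,65]])/1e3
obs={}
for n,s in(("top",(220,222)),("scene",(410,262))):
    im=cv2.imread(f"pics/{n}0.png"); g=cv2.cvtColor(im,cv2.COLOR_BGR2GRAY)
    l,lab,st,ce=cv2.connectedComponentsWithStats((g>170).astype(np.uint8))
    k=lab[s[1],s[0]]; m=(lab==k).astype(np.uint8)
    cn=max(cv2.findContours(m,0,1)[0],key=cv2.contourArea)
    M=cv2.moments(m,True); obs[n]=(np.array([M["m10"],M["m01"]])/M["m00"],M["m00"])
    print(n,st[k],obs[n],cv2.minAreaRect(cn))
grid=np.array([[x,y,65] for x in np.linspace(-48,48,9) for y in np.linspace(-20,63,9)])/1e3
def fit(ns,yaw):
    return least_squares(lambda p:np.concatenate([proj(n,con([*p,yaw],grid)).mean(0)-obs[n][0] for n in ns]),[.5,.25])
for n in ["top"],["scene"],["top","scene"]:
    r=fit(n,-.2); print(n,r.x,r.fun)
# crops with overlay
top=[[75,-100,65],[75,100,65],[-75,100,65],[-75,-100,65]]
r=fit(["top","scene"],-.22).x
for yaw in(-.18,-.22,-.26):
    p=[*fit(["top","scene"],yaw).x,yaw]; print(p,proj("top",con(p,np.array(top)/1e3)).round(1).tolist(),proj("top",con(p,cov)).round(1).tolist(),proj("scene",con(p,cov)).round(1).tolist())
a=cv2.resize(cv2.imread("pics/top0.png")[180:270,175:285],None,fx=4,fy=4,interpolation=2)
b=cv2.resize(cv2.imread("pics/scene0.png")[205:325,335:475],(420,360),interpolation=2)
cv2.imwrite("pics/c.png",cv2.resize(np.hstack([a[:360],b]),None,fx=.92,fy=.92))
E
```

```text
top [ 201  201   40   42 1175] (array([220.27829787, 221.38297872]), 1175.0) ((220.26473999023438, 221.44119262695312), (32.25723648071289, 37.107948303222656), 14.03624439239502)
scene [ 377  240   69   43 1714] (array([410.02917153, 260.60268378]), 1714.0) ((411.12371826171875, 260.46728515625), (38.611351013183594, 61.129886627197266), 75.17352294921875)
['top'] [0.54144645 0.21942309] [ 8.52651283e-14 -5.68434189e-14]
['scene'] [0.54761177 0.22622782] [-5.68434189e-14 -5.68434189e-14]
['top', 'scene'] [0.54421781 0.22291208] [-1.3167066  -1.04047275  0.11339951 -1.72310225]
[np.float64(0.5446375561724438), np.float64(0.2228310066097342), -0.18] [[270.0, 200.2], [195.5, 187.5], [183.3, 243.5], [259.4, 256.6]] [[238.2, 205.1], [207.1, 199.8], [199.5, 235.7], [231.0, 241.1]] [[376.2, 251.0], [399.7, 280.8], [445.4, 266.5], [419.4, 238.9]]
[np.float64(0.5437997991907307), np.float64(0.22300145608846297), -0.22] [[270.8, 202.2], [196.9, 186.6], [182.5, 242.1], [257.9, 258.3]] [[238.8, 205.8], [208.0, 199.3], [199.0, 234.9], [230.1, 241.6]] [[376.5, 250.1], [398.3, 280.3], [445.3, 267.5], [420.6, 239.3]]
[np.float64(0.5429696553376244), np.float64(0.22320498439744735), -0.26] [[271.5, 204.3], [198.3, 185.7], [181.7, 240.6], [256.3, 259.8]] [[239.3, 206.6], [208.9, 198.9], [198.4, 234.1], [229.2, 242.0]] [[376.9, 249.3], [396.9, 279.7], [445.1, 268.4], [421.9, 239.7]]
```

View pics/c.png

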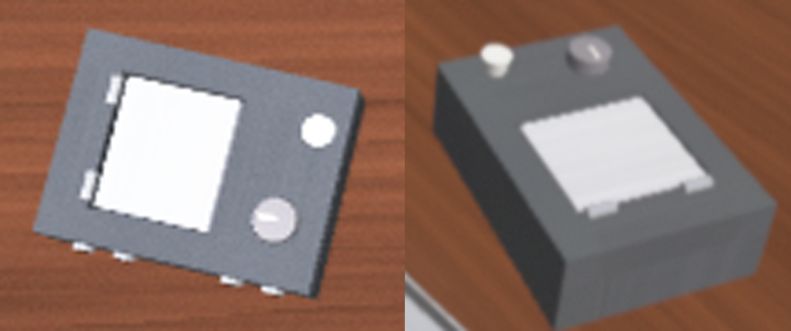

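The crop gives a console yaw of about -0.23 rad. I'll approach now and refine with the wrist camera.

```bash
cat >> h.py <<'E'
def goal(p,Q,tilt=0):
    """TCP target in console coords (m) and tilt (rad, tool z towards console +y) -> shift (mm) and turn in tool axes"""
    s=get_state(); A=R.from_rotvec(s["tool_rot"])
    B=R.from_matrix(np.array([[0,1,0],[1,0,0],[0,0,-1.]]))  # tool x=console y, tool y=console x
    G=R.from_euler("z",p[2])*R.from_euler("x",tilt)*B
    W=con(p,Q)[0]
    print("shift",(A.inv().apply(W-s["position"])*1000).round(1),"turn",(A.inv()*G).as_rotvec().round(3),"F",s["ft_force"].round(1),"t",s["time"])
E
python3 -c "
from h import *
goal([.543,.222,-.233],[0,-.005,.2])"
```

```text
shift [-456.8 -286.1   39.1] turn [-1.000e-03  1.000e-03  1.513e+00] F [ 0.3 -0.7  0.4] t 0.1
```

Emit:
send_rows(
  xyz=[
    [-32, -20, 0],
    [-64, -40, 0],
    [-96, -60, 0],
    [-128, -80, 0],
    [-160, -100, 0],
    [-192, -120, 0],
    [-224, -140, 0],
    [-256, -160, 0],
    [-288, -180, 0],
    [-320, -200, 0],
  ],
  dr=[
    [0, 0, 0.11],
    [0, 0, 0.22],
    [0, 0, 0.33],
    [0, 0, 0.44],
    [0, 0, 0.55],
    [0, 0, 0.66],
    [0, 0, 0.77],
    [0, 0, 0.88],
    [0, 0, 0.99],
    [0, 0, 1.1],
  ],
  jaw=0,
)

```text
time: 0.93
position: [0.4363, 0.3376, 0.2393]
tool_rot: [-2.019, -2.407, 0.0]
ft_force: [0.2, 0.5, -0.6]
grip_width: 0.328
grip_force: 0.0
```

```bash
python3 -c "
from h import *
goal([.543,.222,-.233],[0,-.005,.2])"
```

```text
shift [-137.    83.    39.3] turn [-0.     0.     0.408] F [ 0.2  0.5 -0.6] t 0.9333
```

Emit:
send_rows(
  xyz=[
    [-27, 16, 8],
    [-54, 33, 16],
    [-82, 50, 24],
    [-110, 66, 32],
    [-137, 83, 39],
    [-137, 83, 39],
    [-137, 83, 39],
    [-137, 83, 39],
    [-137, 83, 39],
    [-137, 83, 39],
  ],
  dr=[
    [0, 0, 0.08],
    [0, 0, 0.16],
    [0, 0, 0.24],
    [0, 0, 0.32],
    [0, 0, 0.408],
    [0, 0, 0.408],
    [0, 0, 0.408],
    [0, 0, 0.408],
    [0, 0, 0.408],
    [0, 0, 0.408],
  ],
)

```text
time: 1.77
position: [0.541, 0.2211, 0.2008]
tool_rot: [-2.456, -1.958, -0.001]
ft_force: [-0.4, 0.1, 0.4]
grip_width: 0.003
grip_force: 0.0
```

Run:
```python
from h import *
s=get_state(); im=get_image("wrist")[:,:,::-1]
np.save("w.npy",np.r_[s["position"],s["tool_rot"]])
goal([.543,.222,-.233],[0,-.005,.2])
cv2.imwrite("pics/w.png",im)
```

```text
shift [-3.6  1.5  0.8] turn [-0.    -0.001  0.008] F [0.8 0.4 0.4] t 1.8167
```

View pics/w.png

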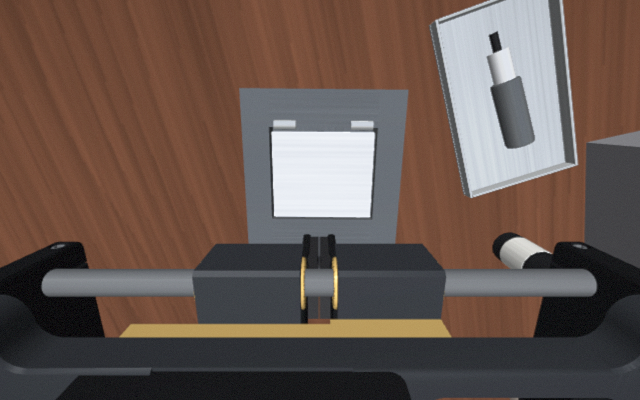

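The wrist view shows the whole cover, with corners near (272,130), (375,130), (273,217) and (373,218), and the console's hinge-side top corners at (240,89) and (408,90). I'll refine the pose from these.

```bash
cat > wf.py <<'E'
from h import *
im=cv2.imread("pics/w.png"); w=np.load("w.npy"); T=R.from_rotvec(w[3:]); c=calibration("wrist"); H=c["hand_eye"]; f=200/np.tan(np.radians(c["vfov"]/2))
def pw(P):
    q=T.inv().apply(P-w[:3]); q=(q-H[:3,3])@H[:3,:3]
    return q[:,:2]/q[:,2:]*f+[c["cx"],c["cy"]]
g=cv2.cvtColor(im,cv2.COLOR_BGR2GRAY)
l,lab,st,ce=cv2.connectedComponentsWithStats((g>165).astype(np.uint8))
m=(lab==lab[175,325]).astype(np.uint8); print(st[lab[175,325]])
cn=cv2.findContours(m,0,1)[0][0][:,0]
q=cv2.approxPolyDP(cn,6,True)[:,0].astype(float); print(q.tolist())
cov=np.array([[48,-20,65],[48,63,65],[-48,63,65],[-48,-20,65]])/1e3
out=np.array([[75,100,65],[-75,100,65]])/1e3
o=np.array([[408,90],[240,89]])
def fun(p,full=False):
    a=pw(con(p,cov)); d=np.array([q[np.argmin(np.hypot(*(q-x).T))]-x for x in a])
    return np.r_[d.ravel(),(o-pw(con(p,out))).ravel()]
r=least_squares(fun,[.542,.221,-.233]); print(r.x,r.fun.round(1))
for z in np.array([[0,0,0]]): print(pw(con(r.x,cov)).round(1).tolist())
E
python3 wf.py
```

```text
[ 271  131  104   87 8502]
[[271.0, 133.0], [274.0, 215.0], [369.0, 216.0], [373.0, 132.0]]
[ 0.54595331  0.22184001 -0.2314496 ] [-1.1 -2.1 -2.1 -0.2  0.8  1.6  0.6 -2.5 -0.3  0.8  2.   1.2]
[[370.1, 218.1], [375.1, 132.2], [270.2, 131.4], [273.4, 217.5]]
```

```bash
python3 -c "
from h import *
goal([.5455,.222,-.232],[0,-.005,.092])"
```

```text
shift [ -3.1   4.  108.8] turn [-0.    -0.001  0.007] F [0.8 0.4 0.4] t 1.8167
```

Emit:
send_rows(
  xyz=[
    [-3, 4, 20],
    [-3, 4, 42],
    [-3, 4, 65],
    [-3, 4, 87],
    [-3, 4, 100],
    [-3, 4, 109],
    [-3, 4, 109],
    [-3, 4, 109],
    [-3, 4, 109],
    [-3, 4, 109],
  ],
  dr=[
    [0, 0, 0.007],
    [0, 0, 0.007],
    [0, 0, 0.007],
    [0, 0, 0.007],
    [0, 0, 0.007],
    [0, 0, 0.007],
    [0, 0, 0.007],
    [0, 0, 0.007],
    [0, 0, 0.007],
    [0, 0, 0.007],
  ],
)

```text
time: 2.65
position: [0.546, 0.2161, 0.0931]
tool_rot: [2.466, 1.946, 0.004]
ft_force: [-0.3, -0.3, 0.1]
grip_width: 0.006
grip_force: 0.0
```

```bash
python3 -c "
from h import *
goal([.5455,.222,-.232],[0,-.005,.092])"
```

```text
shift [ 0.6 -1.9  1.1] turn [ 0.002 -0.002 -0.003] F [-0.3 -0.3  0.1] t 2.65
```

Emit:
send_rows(
  xyz=[
    [0, -2, 4],
    [0, -2, 8],
    [0, -2, 11],
    [0, -2, 13],
    [0, -2, 14],
    [0, -2, 15],
    [0, -2, 16],
    [0, -2, 17],
    [0, -2, 17],
    [0, -2, 17],
  ],
  dr=[
    [0, 0, 0],
    [0, 0, 0],
    [0, 0, 0],
    [0, 0, 0],
    [0, 0, 0],
    [0, 0, 0],
    [0, 0, 0],
    [0, 0, 0],
    [0, 0, 0],
    [0, 0, 0],
  ],
)

```text
time: 3.48
position: [0.5434, 0.2166, 0.0765]
tool_rot: [-2.466, -1.945, -0.002]
ft_force: [-3.6, -0.6, 11.7]
grip_width: 0.006
grip_force: 6.2
```

Emit:
send_rows(
  xyz=[
    [-5, 0, -20],
    [-15, 0, -50],
    [-25, 0, -80],
    [-35, 0, -105],
    [-45, 0, -120],
    [-50, 0, -120],
    [-50, 0, -120],
    [-50, 0, -120],
    [-50, 0, -120],
    [-50, 0, -120],
  ],
  dr=[
    [0, 0, 0],
    [0, 0, 0],
    [0, 0, 0],
    [0, 0, 0],
    [0, 0, 0],
    [0, 0, 0],
    [0, 0, 0],
    [0, 0, 0],
    [0, 0, 0],
    [0, 0, 0],
  ],
)

```text
time: 4.32
position: [0.5306, 0.1679, 0.1929]
tool_rot: [-2.465, -1.947, 0.004]
ft_force: [-0.5, 0.6, -0.1]
grip_width: 0.005
grip_force: 0.0
```

Run:
```python
from h import *
a=get_image("scene")[150:330,300:500,::-1]; b=get_image("wrist")[:,:,::-1]
cv2.imwrite("pics/o.png",np.hstack([cv2.resize(a,(400,360)),cv2.resize(b[:,120:520],(400,400))[:360]]))
goal([.5455,.222,-.232],[0,-.03,.10],.45)
```

```text
shift [26.1  1.8 93.4] turn [-0.001  0.451 -0.002] F [-0.3 -0.3  0.3] t 4.4167
```

View pics/o.png

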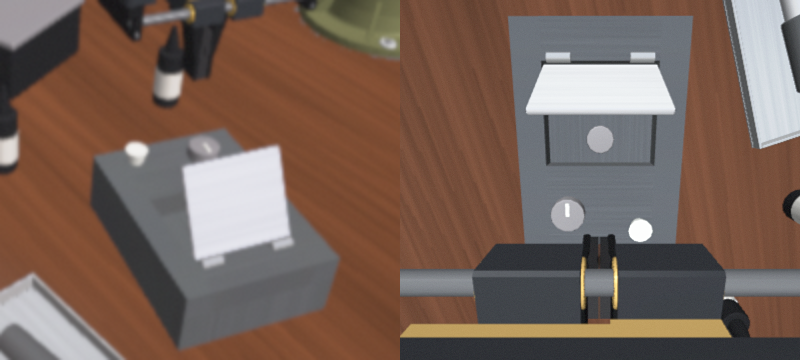

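The cover is fully open. In the wrist crop the button is visible at (600,138), clear of the cover, with the dial at (567,215) and the cup at (640,230). I'll go in tilted 0.35 rad so the gripper body clears the cover.

```bash
python3 -c "
from h import *
goal([.5455,.222,-.232],[0,-.001,.085],.35)"
```

```text
shift [ 55.2   1.7 108.4] turn [-0.001  0.351 -0.002] F [-0.3 -0.3  0.3] t 4.4167
```

Emit:
send_rows(
  xyz=[
    [5, 0, 5],
    [10, 1, 15],
    [18, 1, 30],
    [28, 2, 50],
    [40, 2, 75],
    [50, 2, 95],
    [55, 2, 108],
    [55, 2, 108],
    [55, 2, 108],
    [55, 2, 108],
  ],
  dr=[
    [0, 0.1, 0],
    [0, 0.2, 0],
    [0, 0.3, 0],
    [0, 0.35, 0],
    [0, 0.35, 0],
    [0, 0.35, 0],
    [0, 0.35, 0],
    [0, 0.35, 0],
    [0, 0.35, 0],
    [0, 0.35, 0],
  ],
)

```text
time: 5.25
position: [0.5471, 0.2203, 0.0876]
tool_rot: [-2.276, -1.795, -0.404]
ft_force: [0.7, -0.5, 0.8]
grip_width: 0.006
grip_force: 0.0
```

```bash
python3 -c "
from h import *
goal([.5455,.222,-.232],[0,-.001,.085],.35);goal([.5455,.222,-.232],[0,-.001,.065],.35)
cv2.imwrite('pics/b.png',get_image('wrist')[:,:,::-1])"
```

```text
shift [-0.6 -2.   2.6] turn [ 0.003 -0.001 -0.003] F [ 0.7 -0.5  0.8] t 5.25
shift [-7.5 -2.  21.4] turn [ 0.003 -0.001 -0.003] F [ 0.7 -0.5  0.8] t 5.25
```

View pics/b.png

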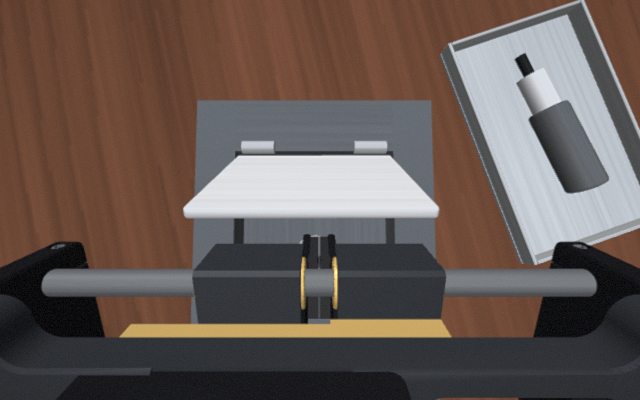

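The fingers are over the button and the cover edge (row 215) is clear of the gripper body (row 244). Pressing now.

Emit:
send_rows(
  xyz=[
    [-2, -2, 6],
    [-4, -2, 12],
    [-5, -2, 15],
    [-6, -2, 17],
    [-7, -2, 19],
    [-7, -2, 20],
    [-8, -2, 21],
    [-8, -2, 22],
    [-8, -2, 23],
    [-8, -2, 23],
  ],
  dr=[
    [0, 0, 0],
    [0, 0, 0],
    [0, 0, 0],
    [0, 0, 0],
    [0, 0, 0],
    [0, 0, 0],
    [0, 0, 0],
    [0, 0, 0],
    [0, 0, 0],
    [0, 0, 0],
  ],
)

```text
time: 6.13
position: [0.5446, 0.2214, 0.0656]
tool_rot: [-2.272, -1.793, -0.404]
ft_force: [-10.7, -6.1, 23.7]
grip_width: 0.005
grip_force: 11.8
```

```bash
python3 -c "
from h import *
goal([.5455,.222,-.232],[0,-.001,.065],.35)"
```

```text
shift [-0.4  0.7  0.5] turn [-0.    -0.003 -0.003] F [-10.7  -6.1  23.7] t 6.1333
```

Force reached 24 N with the tip stopped at the expected depth, so the button is fully down. Retreating along the tool axis.

Emit:
send_rows(
  xyz=[
    [0, 0, -10],
    [0, 0, -30],
    [0, 0, -60],
    [0, 0, -90],
    [0, 0, -115],
    [0, 0, -130],
    [0, 0, -140],
    [0, 0, -140],
    [0, 0, -140],
    [0, 0, -140],
  ],
  dr=[
    [0, 0, 0],
    [0, 0, 0],
    [0, 0, 0],
    [0, 0, 0],
    [0, -0.1, 0],
    [0, -0.2, 0],
    [0, -0.3, 0],
    [0, -0.35, 0],
    [0, -0.35, 0],
    [0, -0.35, 0],
  ],
)

```text
time: 6.97
position: [0.5328, 0.1753, 0.193]
tool_rot: [-2.464, -1.947, 0.001]
ft_force: [-0.6, 0.8, -0.8]
grip_width: 0.005
grip_force: 0.0
```

Run:
```python
from h import *
a=get_image("scene")[150:330,300:500,::-1]; b=get_image("wrist")[:,:,::-1]
cv2.imwrite("pics/o2.png",np.hstack([cv2.resize(a,(400,360)),cv2.resize(b[:,120:520],(400,400))[:360]]))
goal([.5455,.222,-.232],[0,.063,.205],0)
```

```text
shift [113.4   0.7 -12.2] turn [-0.001  0.    -0.005] F [ 0.5 -0.9  0.1] t 7.0667
```

View pics/o2.png

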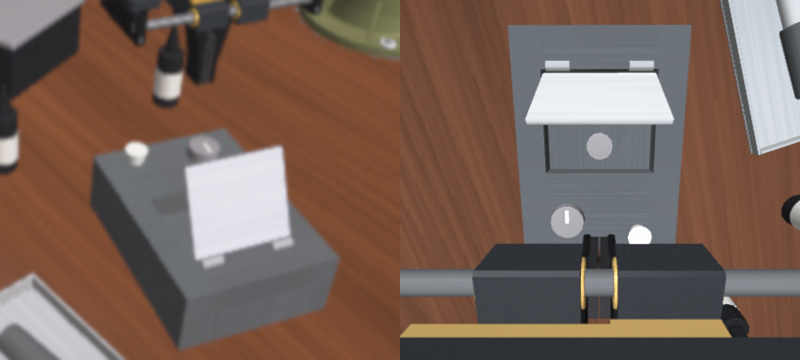

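The cover is still open, the button at (600,146) is back up, and the dial and cup have not moved. Crossing above the cover to the hinge side.

Emit:
send_rows(
  xyz=[
    [5, 0, -12],
    [25, 0, -15],
    [55, 0, -15],
    [85, 0, -15],
    [108, 0, -12],
    [113, 1, 0],
    [113, 1, 15],
    [113, 1, 30],
    [113, 1, 38],
    [113, 1, 38],
  ],
  dr=[
    [0, 0, 0],
    [0, 0, 0],
    [0, 0, 0],
    [0, 0, 0],
    [0, 0, 0],
    [0, 0, 0],
    [0, 0, 0],
    [0, 0, 0],
    [0, 0, 0],
    [0, 0, 0],
  ],
)

```text
time: 7.9
position: [0.5594, 0.2825, 0.1537]
tool_rot: [-2.468, -1.943, 0.006]
ft_force: [-0.1, -1.0, -0.6]
grip_width: 0.005
grip_force: 0.0
```

Run:
```python
from h import *
for y,z in((42.7,144.4),(30.1,138),(18.7,129),(8.7,118),(.9,104.8),(-2.6,93.7),(-4.5,82),(-4.5,75.5)):
  goal([.5455,.222,-.232],[0,y/1e3,z/1e3],0)
```

```text
shift [-19.4   0.5   9.3] turn [-0.003  0.003 -0.005] F [-0.1 -1.  -0.6] t 7.9
shift [-32.    0.6  15.7] turn [-0.003  0.003 -0.005] F [-0.1 -1.  -0.6] t 7.9
shift [-43.4   0.6  24.8] turn [-0.003  0.003 -0.005] F [-0.1 -1.  -0.6] t 7.9
shift [-53.3   0.7  35.8] turn [-0.003  0.003 -0.005] F [-0.1 -1.  -0.6] t 7.9
shift [-61.1   0.8  49. ] turn [-0.003  0.003 -0.005] F [-0.1 -1.  -0.6] t 7.9
shift [-64.6   0.8  60.1] turn [-0.003  0.003 -0.005] F [-0.1 -1.  -0.6] t 7.9
shift [-66.4   0.9  71.8] turn [-0.003  0.003 -0.005] F [-0.1 -1.  -0.6] t 7.9
shift [-66.4   0.9  78.3] turn [-0.003  0.003 -0.005] F [-0.1 -1.  -0.6] t 7.9
```

Emit:
send_rows(
  xyz=[
    [-10, 1, 5],
    [-19, 1, 9],
    [-26, 1, 12],
    [-32, 1, 16],
    [-38, 1, 20],
    [-43, 1, 25],
    [-48, 1, 30],
    [-53, 1, 36],
    [-57, 1, 42],
    [-61, 1, 49],
  ],
  dr=[
    [0, 0, 0],
    [0, 0, 0],
    [0, 0, 0],
    [0, 0, 0],
    [0, 0, 0],
    [0, 0, 0],
    [0, 0, 0],
    [0, 0, 0],
    [0, 0, 0],
    [0, 0, 0],
  ],
)

```text
time: 8.73
position: [0.5472, 0.2247, 0.1064]
tool_rot: [-2.466, -1.946, -0.001]
ft_force: [0.7, 3.7, 2.7]
grip_width: 0.003
grip_force: 1.7
```

Emit:
send_rows(
  xyz=[
    [-2, 0, 5],
    [-3, 0, 10],
    [-4, 0, 15],
    [-5, 0, 20],
    [-5, 0, 24],
    [-5, 0, 27],
    [-5, 0, 29],
    [-5, 0, 30],
    [-5, 0, 30],
    [-5, 0, 30],
  ],
  dr=[
    [0, 0, 0],
    [0, 0, 0],
    [0, 0, 0],
    [0, 0, 0],
    [0, 0, 0],
    [0, 0, 0],
    [0, 0, 0],
    [0, 0, 0],
    [0, 0, 0],
    [0, 0, 0],
  ],
)

```text
time: 9.57
position: [0.5459, 0.2197, 0.0772]
tool_rot: [-2.466, -1.946, 0.001]
ft_force: [-1.3, 1.0, 5.1]
grip_width: 0.009
grip_force: 2.9
```

Emit:
send_rows(
  xyz=[
    [0, 0, 0.5],
    [0, 0, 1],
    [0, 0, 1.5],
    [0, 0, 2],
    [0, 0, 2],
    [0, 0, 2],
    [0, 0, 2],
    [0, 0, 2],
    [0, 0, 2],
    [0, 0, 2],
  ],
  dr=[
    [0, 0, 0],
    [0, 0, 0],
    [0, 0, 0],
    [0, 0, 0],
    [0, 0, 0],
    [0, 0, 0],
    [0, 0, 0],
    [0, 0, 0],
    [0, 0, 0],
    [0, 0, 0],
  ],
)

```text
time: 10.4
position: [0.546, 0.2198, 0.0767]
tool_rot: [-2.466, -1.945, -0.0]
ft_force: [-4.4, -1.0, 14.7]
grip_width: 0.004
grip_force: 7.3
```

Emit:
send_rows(
  xyz=[
    [0, 0, -5],
    [0, 0, -15],
    [-5, 0, -35],
    [-10, 0, -60],
    [-20, 0, -85],
    [-30, 0, -110],
    [-40, 0, -120],
    [-50, 0, -120],
    [-50, 0, -120],
    [-50, 0, -120],
  ],
  dr=[
    [0, 0, 0],
    [0, 0, 0],
    [0, 0, 0],
    [0, 0, 0],
    [0, 0, 0],
    [0, 0, 0],
    [0, 0, 0],
    [0, 0, 0],
    [0, 0, 0],
    [0, 0, 0],
  ],
)

```text
time: 11.23
position: [0.5334, 0.1703, 0.1931]
tool_rot: [-2.467, -1.944, 0.004]
ft_force: [-0.3, -0.4, 0.9]
grip_width: 0.004
grip_force: 0.0
```

Run:
```python
from h import *
a=get_image("scene")[150:330,300:500,::-1]; b=get_image("wrist")[:,:,::-1]
cv2.imwrite("pics/o3.png",np.hstack([cv2.resize(a,(400,360)),cv2.resize(b[:,120:520],(400,400))[:360]]))
```

```text
(no output)
```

View pics/o3.png

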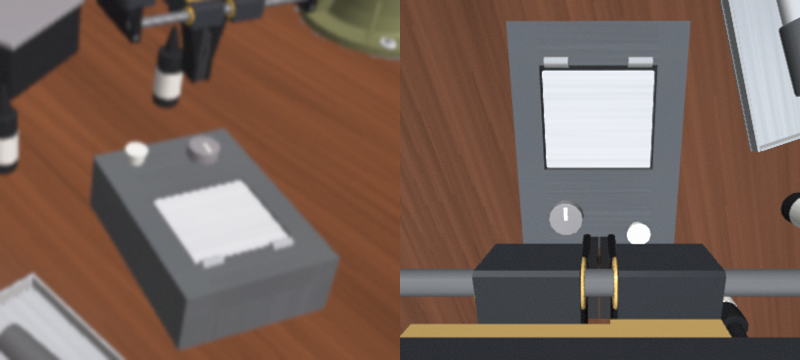

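The cover is shut and flush, at (545–655, 68–168) in the wrist crop, and has stayed shut for most of a second after release. The cup and dial have not moved and the tool is clear.

```bash
python3 -c "
from bench import *
print(close_job())"
```

```text
the job is handed in; nothing more can be done
None
```

I popped the cover open, pressed the reset button down (it came back up), and latched the cover shut again; the last images show it flush with nothing disturbed, and the job is handed in (about 11 s used, no verdict returned).

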